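# Click the programme wheel to red and press start

## Task

The grey control box on the bench has an upright programme thumbwheel with six tabs. With a fingertip, flick the tabs over the top away from the robot, click by click, until the red tab rests at the white pointers, without running past it; then press the green start key fully down and let it come back up. Only push with the fingers and lift nothing; do not press the key before the wheel is set, and leave the flask, cap, marker and tape roll where they are.

Things in the scene. Friction and masses are not known exactly. Their poses are not given: they have to be found in the camera images.
- selector: grey control box, 150 mm (its x) by 180 mm (its y), housing top at z = 52 mm, fixed to the bench. Origin at the centre of its underside; its x axis is the forward direction in which the tabs go over the top of the wheel (away from the robot), y to the left, z up. The wheel stands at y = +42 mm, the green key at y = -48 mm
- wheel_axle (a point): centre of the thumbwheel, on its axle (70 mm above the bench), axes as the box; axle along y. Black hub of radius 32 mm, 24 mm wide, with six radial tabs (7 mm thick, 24 mm wide) out to radius 54 mm, one every 60 degrees. At rest the tabs stand 75 and 15 degrees before the top and 45 degrees past it. Axle ears and pointers stay under 28 mm above the axle
- push_place (a point): middle of the near (-x) face of the tab that rests 15 degrees before the top, at radius 48 mm; 45 mm above the axle (tab tip 53 mm above it). A fingertip whose end is 36 to 40 mm above the axle, pushing this tab level forward (+x, about 3 N) makes one click: more than 15 degrees past the top it springs on to the pointers; with the pushing face 20 to 27 mm past the axle the finger is clear of both tabs and can lift straight out
- pointer (a point): rest place of the tab that is set: 45 degrees past the top (towards +x), at radius 43 mm. The two white pointer bars, one each side of the wheel at radius 6 to 30 mm, aim at it
- wheel (a joint): angle of the thumbwheel, rad: 0 when the red tab rests at the pointers, growing as the top goes forward (+x); one click is 1.047 (60 degrees), sprung into each click. Starts 2, 3 or 4 clicks before red (about -2.09, -3.14, -4.19). Tabs in the order they reach the pointers: white (4 clicks before red), blue (3), green (2), yellow (1), red; the sixth is grey
- key_top (a point): centre of the top face of the green round start key, 28 mm across; it goes straight down 6 mm, sprung, about 5 N fully down
- key (a joint): travel of the start key, m: 0 up, 0.006 fully down
- flask: conical glass flask, 62 mm across, 104 mm tall; origin at the centre of its foot; loose bystander
- cap: loose blue screw cap, 46 mm across, 21 mm tall; origin at the centre of its underside; loose bystander
- marker: white marker pen with red cap lying on the bench, 135 x 17 mm, 16 mm high; origin under its middle; loose bystander
- roll: roll of brown tape lying flat, 96 mm across, 25 mm high; origin at the centre of its underside; loose bystander
There are look-alikes about, which are no part of the job. There is more than one size of the selector; the one meant has the size given above.

How it is judged:
On the way, in this order (a step that is already met when the one before it is completed fails the run):
1. the red tab rests at the pointers (value of joint wheel between -0.12 and 0.12 rad), for 0.3 s.
2. the start key is pressed fully down (value of joint key above 0.0045 m), for 0.05 s.
3. the start key is back up (value of joint key below 0.0015 m), for 0.2 s.
At the end, for the whole second after the job is handed in: the red tab rests at the pointers (wheel within 0.12 rad of 0, still), the key has been pressed down at least 4.5 mm after that and is back up (under 1.5 mm), and the flask, cap, marker and tape roll are within 20 mm of where they stood (all of step 1 and velocity of joint wheel between -0.1 and 0.1 rad/s and value of joint key below 0.0015 m and distance of each of flask, cap, marker, roll from where it was at the start of the episode below 0.02 m); the robot touches nothing.
It fails at once if the wheel is turned past red (value of joint wheel above 0.6 rad).
It fails at once if the key is pressed before the wheel is set to red (value of joint key above 0.003 m and (value of joint wheel below -0.2 rad or value of joint wheel above 0.2 rad)).
It fails at once if a bystander is shoved, lifted or carried (distance of any of flask, cap, marker, roll from where it was at the start of the episode above 0.02 m).
It also fails if it takes over 51 s, if anything falls off the work surface, if the arm or the gripper's body presses on something with over 40 N, if the wrist force passes 120 N, or if a joint passes its speed limit or range.

## Robot

A 6-joint arm with a two-finger parallel gripper is mounted at the origin on a cart in front of the work surface, level with it; the furniture and walls round the work are solid. World frame = base frame: x ahead of the robot, y to its left, z up, the work surface at z = 0. Lengths are in m, angles in rad, forces in N, time in s.
With the tool pointing down it reaches from about 0.275 to 0.975 m from the base axis. Payload 8.4 kg.
Tool frame: the origin (TCP) lies on the centre line of the jaws, within the pads' length; the fingertips stand env.nose_length ahead of it and the grasp point (between the pads) lies 11 mm behind it (env.nose_length is the distance from the TCP to the fingertips, in m); y points along the fingers, z is the direction in which the jaws open and shut, and the axes are right-handed (so a half turn about y gives the same grasp; the last joint's range is limited). The gripper opens to 92 mm and grips with 3 to 60 N. Pads are 20 mm wide; open, the fingers measure 128 mm over their backs; the gripper's body (75 mm by 189 mm) begins 69 mm behind the grasp point.
Start: joints at [-1.301, 0.353, 1.633, -0, 1.155, -0.002], TCP at [0.168, -0.602, 0.223] pointing down, gripper open.
Joint ranges: [-2.63, 2.63], [-0.92, 2.1], [0.06, 2.66], [-1.3, 4.44], [0, 2.69], [-3.02, 3.02]. Speed limits (rad/s): [2.22, 2.22, 2.79, 3.14, 3.14, 3.14].

## Interface

Orientations are given as a 3x3 rotation matrix whose columns are the frame's x, y, z axes.
In Python, from cell import env gives the robot as it stands. The module is installed in compiled form; this text tells all that it offers.
- The arm moves only by the tool jog_arm, never from a script. Its argument "deltas" is a list of rows, each a list of 4 numbers: the shift along the tool's x, y, z in units of 30 mm (1.0 is 30 mm), then the turn about the tool's y in units of 4 degrees (1.0 is 4 degrees). A call has 1 to 12 rows; each row shifts and turns the commanded pose from where the row before left it, along the tool's axes as they then stand; what a row does not reach is not made up. A row lasts 1/10 s, in which the tool goes at most 50 mm and 8.59 degrees, less where a joint would pass 70% of its speed; a pose out of reach is approached as far as the arm can. A call with a number of a shift or a turn outside -1 to 1 is refused whole. A call with a gripper value outside its range is refused whole. "hand" is the opening, from 0 (shut) to 1 (fully open), set as the call begins (left out, the last holds). The fingers move at their own pace and stop on an object; "force" is the grip in N (left out, the last holds). Time passes only in rows, so rows that do not move let the fingers close. It gives the time, the measured TCP pose, the force and the opening at its end, in the units of the state.
- env.observe(): the state, without advancing time (a new reading comes with each control period).
- env.read_camera(name): name is "scene" or "top" or "wrist"; returns a dict with "frame" (480x640x3 uint8, red, green, blue), "depth" (480x640 float32, m along the optical axis (not along the pixel's ray), 0 where there is no reading), "fx", "fy", "cx", "cy" (pixels), "xyz" and "orientation" of the camera in the world; the wrist camera has in their place "hand_eye" (4x4, takes a point from camera to tool coordinates, whose origin is the TCP and whose axes are the tool frame's). Camera axes: x right, y down, z forward; pixel columns grow to the right and rows downward; lengths in m; the calibration is good to about 2 mm. The wrist camera is an equidistant fisheye: a pixel r from the principal point sees the ray r / f radians off the axis. A picture is of the moment at which its call begins: read the wrist's pose just before it.
- env.hand_in(): hands the job in, once; it reports no verdict.
The state is a dict: "time_s": time; "qpos": joint angles; "qvel": joint speeds; "effort": joint torques, N m; "tool_pos": TCP position; "tool_rot": TCP orientation; "contact_force": force on the tool from outside, world axes, zero at the start; "torque": the same for the moment, N m; "width": opening from 0.0 (shut) to 1.0 (fully open).
Only numpy, scipy, OpenCV 4.12 (cv2) and the standard library are available. Lean on these libraries where they do the work, as an engineer would, in place of code of your own. Each camera call takes 0.05 s, during which the arm holds its last target.

## Working session

There is one attempt and no reset: what is moved stays moved. The work goes in short steps, Python scripts to look and compute and a tool call to move; the robot and the scene stay as the last step left them, time stands still between calls to the robot, and variables do not carry over. Pictures are saved under pics/ and viewed, and the job is handed in when it is done.

Besides the shell and the picture viewer there is one more tool, called after ">>>" in YAML: its name, and indented under it one key for each argument. jog_arm: Moves the arm, as the interface text tells. Shifts and turns lie within -1 to 1; 1 stands for 30 mm of shift or 4 degrees of turn. Its arguments: {"type":"object","properties":{"deltas":{"type":"array","items":{"type":"array","items":{"type":"number","minimum":-1,"maximum":1}}},"hand":{"type":"number"},"force":{"type":"number"}},"required":["deltas"]}

```bash
mkdir -p pics; cat > h.py <<'E'
import numpy as np, cv2
from cell import env
def save(n,img): cv2.imwrite('pics/'+n+'.png',cv2.cvtColor(img,cv2.COLOR_RGB2BGR))
def pts(c):
    v,u=np.mgrid[0:480,0:640]; d=c['depth']
    p=np.stack([(u-c['cx'])/c['fx']*d,(v-c['cy'])/c['fy']*d,d],-1)
    w=p@np.array(c['orientation']).T+np.array(c['xyz']); w[d==0]=np.nan
    return w
E
python3 - <<'E'
from h import *
s=env.observe(); print(s['time_s'],s['tool_pos'],s['tool_rot'],s['contact_force'],env.nose_length,s['width'])
for n in('scene','top'):
    c=env.read_camera(n); save(n+'0',c['frame']); print(n,c['xyz'],c['fx'],(c['depth']>0).mean())
    np.savez('/tmp/'+n,**c)
E
```

```text
0.0 [ 0.16767259 -0.6015942   0.22188281] [[-9.63286208e-01 -3.48463496e-04  2.68476369e-01]
 [-2.68476595e-01  1.29946511e-03 -9.63285331e-01]
 [-1.32058994e-05 -9.99999095e-01 -1.34531111e-03]] [-0.49859728 -0.54212407  0.54217665] 0.008 0.9974711378904213
scene [0.17596137 0.74869634 0.95561991] 619.3345360167948 0.996171875
top [0.45908976 0.06045557 1.19339844] 547.8487747787236 0.996142578125
```

View pics/top0.png

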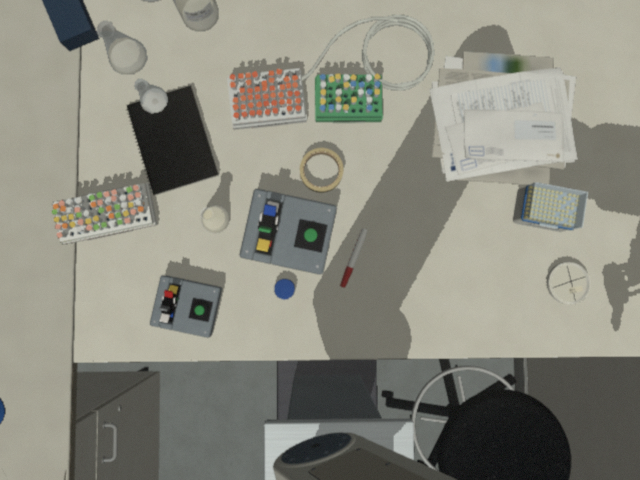

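View pics/scene0.png

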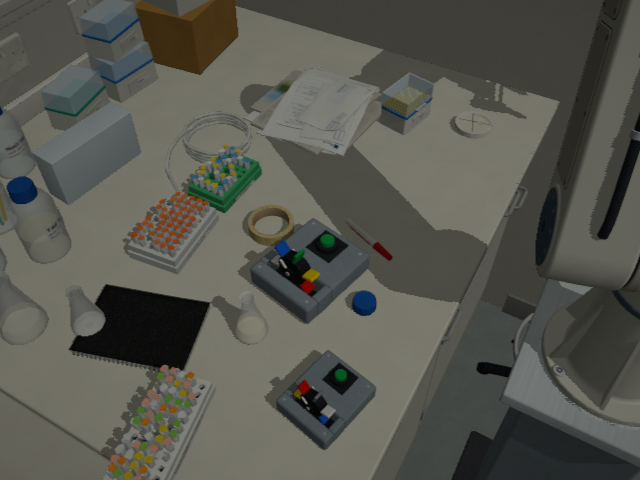

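Two control boxes are visible: a large one at top (288,230) / scene (310,268), and a small one at top (187,305) / scene (327,398). The description (150 x 180 mm) should fit the large one. I'll measure both and crop.

```bash
python3 - <<'E'
from h import *
c=dict(np.load('/tmp/top.npz')); w=pts(c); f=c['frame']
hsv=cv2.cvtColor(f,cv2.COLOR_RGB2HSV)
# housing top by depth
for name,(u0,u1,v0,v1),zl,zh in(('big',(225,350,175,285),.044,.060),('small',(140,230,265,345),.028,.06)):
    m=np.zeros((480,640),np.uint8); sub=w[v0:v1,u0:u1,2]
    if name=='small':
        z=sub[(sub>.02)]; print('small hist',np.histogram(z,bins=np.arange(.02,.1,.005)))
    m[v0:v1,u0:u1]=((sub>zl)&(sub<zh))*255
    m=cv2.morphologyEx(m,cv2.MORPH_OPEN,np.ones((3,3)))
    cs,_=cv2.findContours(m,cv2.RETR_EXTERNAL,cv2.CHAIN_APPROX_NONE)
    k=max(cs,key=cv2.contourArea)[:,0]
    z=np.nanmedian(w[m>0][:,2]); P=w[k[:,1],k[:,0],:2]
    r=cv2.minAreaRect((P*1000).astype(np.float32)); print(name,'z',z,r)
def comp(c,lo,hi,box,nm):
    hsv=cv2.cvtColor(c['frame'],cv2.COLOR_RGB2HSV); m=cv2.inRange(hsv,lo,hi); M=np.zeros_like(m);u0,u1,v0,v1=box;M[v0:v1,u0:u1]=m[v0:v1,u0:u1]
    n,l,s,ce=cv2.connectedComponentsWithStats(M)
    W=pts(c)
    for i in range(1,n):
        if s[i,4]>15: print(nm,ce[i].round(1),s[i,4],np.nanmedian(W[l==i],0).round(4),'zmax',np.nanmax(W[l==i][:,2]).round(4))
b=(235,340,180,300)
comp(c,(50,90,50),(80,255,255),b,'green');comp(c,(105,120,50),(125,255,255),b,'blue');comp(c,(18,130,80),(32,255,255),b,'yellow');comp(c,(0,150,80),(8,255,255),b,'red')
s=dict(np.load('/tmp/scene.npz')); b=(250,380,215,320)
comp(s,(50,90,50),(80,255,255),b,'s green');comp(s,(105,120,50),(125,255,255),b,'s blue');comp(s,(18,130,80),(32,255,255),b,'s yellow');comp(s,(0,150,80),(8,255,255),b,'s red')
a=cv2.resize(f[180:280,230:345],None,fx=4,fy=4,interpolation=2)[:400,:400]; g=cv2.resize(s['frame'][215:325,245:375],None,fx=3.07,fy=3.63,interpolation=2)[:400,:400]
save('crop',np.hstack([a,np.pad(g,((0,400-g.shape[0]),(0,400-g.shape[1]),(0,0)))]))
E
```

```text
big z 0.05089353128785756 ((555.7166137695312, 103.0472412109375), (179.6174774169922, 150.17579650878906), 77.47785949707031)
small hist (array([  29,   41,  797, 1570,  203,   99,   77,   81,   67,   56,   74,
         34,   11,   20,    2]), array([0.02 , 0.025, 0.03 , 0.035, 0.04 , 0.045, 0.05 , 0.055, 0.06 ,
       0.065, 0.07 , 0.075, 0.08 , 0.085, 0.09 , 0.095]))
small z 0.036513292607601056 ((400.33734130859375, 320.6234130859375), (130.32077026367188, 108.44212341308594), 77.61677551269531)
green [264.7 229.4] 61 [0.5538 0.1459 0.1201] zmax 0.1269
green [310.2 234.6] 154 [0.5454 0.0573 0.0726] zmax 0.0781
blue [269.5 210.4] 117 [0.5936 0.1385 0.1022] zmax 0.1147
blue [284.1 288.4] 284 [0.4363 0.1136 0.0194] zmax 0.0255
yellow [262.9 244.7] 141 [0.5248 0.1529 0.0831] zmax 0.0894
s green [327.2 240.2] 152 [0.5416 0.0581 0.0729] zmax 0.078
s green [299.1 254.9] 80 [0.5514 0.1465 0.1189] zmax 0.1239
s blue [282.3 248.2] 162 [0.5921 0.1382 0.1018] zmax 0.1117
s blue [364.4 302.5] 450 [0.4299 0.1177 0.0196] zmax 0.0254
s yellow [311.1 274.9] 140 [0.5228 0.1539 0.084 ] zmax 0.0909
s red [307.3 286.3] 116 [0.5327 0.1517 0.0411] zmax 0.0512
```

View pics/crop.png

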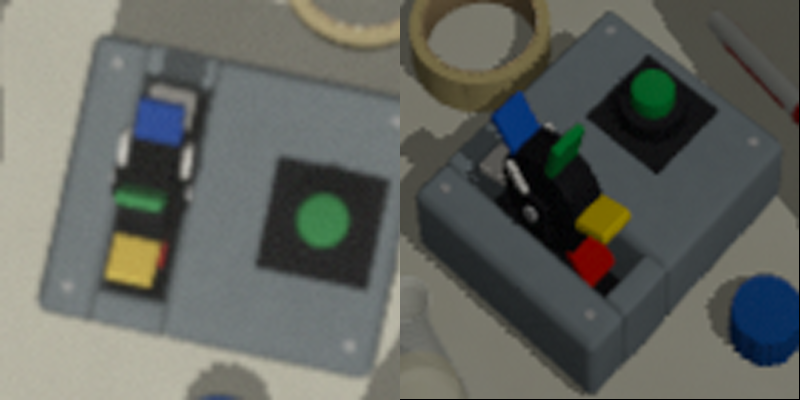

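The big box measures 180 x 150 mm with its top at about 51 mm, so it is the one meant. The small one is 130 x 108 mm. In the crop, blue rests at the pointers (top crop 160,122), then green before the top, then yellow, then red underneath. Red is 3 clicks away. Box yaw is about -12.5°, the axle is at (0.565, 0.144) and the key is at (0.545, 0.057). Shutting the fingers and moving over.

>>> jog_arm:
  deltas:
    - [-0.83, 0, -0.95, 0]
    - [-0.83, 0, -0.95, 0]
    - [-0.83, 0, -0.95, 0]
    - [-0.83, 0, -0.95, 0]
    - [-0.83, 0, -0.95, 0]
    - [-0.83, 0, -0.95, 0]
    - [-0.83, 0, -0.95, 0]
    - [-0.83, 0, -0.95, 0]
    - [-0.83, 0, -0.95, 0]
    - [-0.83, 0, -0.95, 0]
    - [-0.83, 0, -0.95, 0]
  hand: 0
  force: 20

```text
time_s: 1.2
tool_pos: [0.3477, -0.225, 0.2225]
tool_rot: [[-0.963, -0.0, 0.268], [-0.268, 0.0, -0.963], [0.0, -1.0, -0.0]]
contact_force: [0.8, 1.2, 0.8]
width: 0.065
```

>>> jog_arm:
  deltas:
    - [-0.83, 0, -0.95, 0]
    - [-0.83, 0, -0.95, 0]
    - [-0.83, 0, -0.95, 0]
    - [-0.83, 0, -0.95, 0]
    - [-0.83, 0, -0.95, 0]
    - [-0.83, 0, -0.95, 0]
    - [-0.83, 0, -0.95, 0]
    - [-0.83, 0, -0.95, 0]
    - [-0.83, 0, -0.95, 0]
    - [-0.83, 0, -0.95, 0]

```text
time_s: 2.2
tool_pos: [0.5111, 0.1164, 0.2224]
tool_rot: [[-0.963, -0.0, 0.269], [-0.269, -0.0, -0.963], [0.0, -1.0, 0.0]]
contact_force: [0.4, 0.1, -0.6]
width: 0.004
```

>>> jog_arm:
  deltas:
    - [0, 0, 0, 1]
    - [0, 0, 0, 1]
    - [0, 0, 0, 1]
    - [0, 0, 0, 1]
    - [0, 0, 0, 1]
    - [0, 0, 0, 1]
    - [0, 0, 0, 1]
    - [0, 0, 0, 0]
    - [0, 0, 0, 0]

```text
time_s: 3.1
tool_pos: [0.5107, 0.1148, 0.2224]
tool_rot: [[-0.977, -0.0, -0.213], [0.213, -0.0, -0.977], [0.0, -1.0, 0.0]]
contact_force: [-0.1, -0.1, -0.1]
width: 0.004
```

```bash
cat >> h.py <<'E'
Y=np.radians(-12.5); BX=np.array([np.cos(Y),np.sin(Y)]); BY=np.array([-np.sin(Y),np.cos(Y)])
C=np.array([.5557,.103]); AX=C+.042*BY; KEY=C-.048*BY
def rep():
    s=env.observe(); p=s['tool_pos']; R=np.array(s['tool_rot']); d=p[:2]-AX
    print('t',round(s['time_s'],2),'tcp',p.round(4),'rel axle bx,by mm',(1000*d@BX).round(1),(1000*d@BY).round(1),'tip above axle',round(1000*(p[2]-.008-.070),1),'yaw x',np.degrees(np.arctan2(R[1,0],R[0,0])).round(2),'tilt',R[2].round(3),'F',np.round(s['contact_force'],1),'w',round(s['width'],3))
    return s
E
python3 - <<'E'
from h import *
print(AX,KEY); rep()
for n in('scene','top'):
    c=env.read_camera(n); save(n+'1',c['frame'])
E
```

```text
[0.56479046 0.14400443] [0.5453109  0.05613779]
t 3.1 tcp [0.5107 0.1148 0.2224] rel axle bx,by mm -46.5 -40.2 tip above axle 144.4 yaw x 167.69 tilt [ 0. -1.  0.] F [-0.1 -0.1 -0.1] w 0.004
```

>>> jog_arm:
  deltas:
    - [-0.15, 0, -0.67, 0]
    - [-0.15, 0, -0.67, 0]
    - [0, 0.8, 0, 0]
    - [0, 0.8, 0, 0]
    - [0, 0.6, 0, 0]
    - [0, 0.4, 0, 0]
    - [0, 0, 0, 0]
    - [0, 0, 0, 0]

```text
time_s: 4.0
tool_pos: [0.5287, 0.1525, 0.1449]
tool_rot: [[-0.977, 0.0, -0.215], [0.215, 0.0, -0.977], [-0.0, -1.0, -0.0]]
contact_force: [0.9, 0.2, -0.3]
width: 0.004
```

```bash
python3 - <<'E'
from h import *
rep()
s=env.read_camera('scene');w=env.read_camera('wrist');save('wr',w['frame'])
save('sc2',np.hstack([cv2.resize(s['frame'][130:330,220:400],(400,444)),w['frame'][::1,120:520][:444]]))
E
```

```text
t 4.0 tcp [0.5287 0.1525 0.1449] rel axle bx,by mm -37.1 0.5 tip above axle 66.9 yaw x 167.6 tilt [-0. -1. -0.] F [ 0.9  0.2 -0.3] w 0.004
```

View pics/sc2.png

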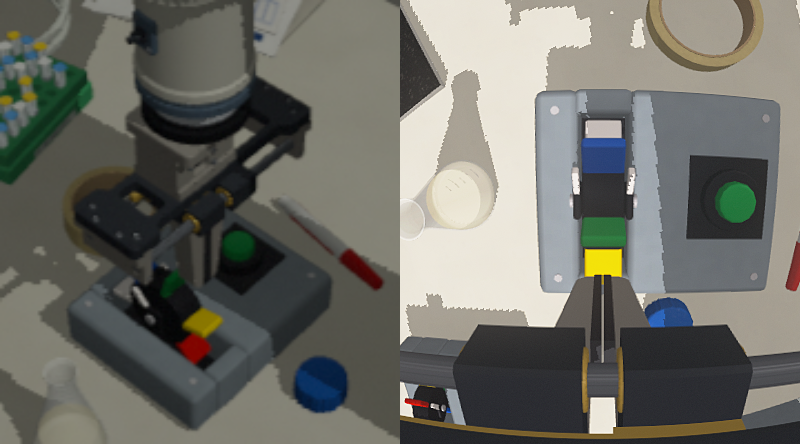

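The fingers are centred on the wheel, just robot-side of the green tab (wrist crop 604,232), with yellow below. The flask and cap are clear. Descending.

>>> jog_arm:
  deltas:
    - [0, 0.4, 0, 0]
    - [0, 0.4, 0, 0]
    - [0, 0.16, 0, 0]
    - [0, 0, 0, 0]
    - [0, 0, 0, 0]

```text
time_s: 4.6
tool_pos: [0.5282, 0.1521, 0.1156]
tool_rot: [[-0.977, -0.0, -0.215], [0.215, -0.0, -0.977], [0.0, -1.0, 0.0]]
contact_force: [0.1, 0.4, 0.3]
width: 0.006
```

>>> jog_arm:
  deltas:
    - [-0.15, 0, 0, 0]
    - [-0.15, 0, 0, 0]
    - [-0.1, 0, 0, 0]
    - [-0.1, 0, 0, 0]

```text
time_s: 5.0
tool_pos: [0.5428, 0.1489, 0.1158]
tool_rot: [[-0.977, -0.001, -0.215], [0.215, 0.0, -0.977], [0.001, -1.0, 0.0]]
contact_force: [-2.8, 1.2, 2.4]
width: 0.007
```

```bash
python3 - <<'E'
from h import *
rep()
E
```

```text
t 5.0 tcp [0.5428 0.1489 0.1158] rel axle bx,by mm -22.6 0.0 tip above axle 37.8 yaw x 167.56 tilt [ 0.001 -1.     0.   ] F [-2.8  1.2  2.4] w 0.007
```

Contact at the expected place, about 3 N. Pushing through to a face of about 23 mm past the axle.

>>> jog_arm:
  deltas:
    - [-0.1, 0, 0, 0]
    - [-0.1, 0, 0, 0]
    - [-0.1, 0, 0, 0]
    - [-0.1, 0, 0, 0]
    - [-0.1, 0, 0, 0]
    - [-0.1, 0, 0, 0]
    - [-0.1, 0, 0, 0]
    - [-0.1, 0, 0, 0]
    - [-0.1, 0, 0, 0]
    - [-0.1, 0, 0, 0]
    - [-0.1, 0, 0, 0]
    - [-0.05, 0, 0, 0]

```text
time_s: 6.2
tool_pos: [0.577, 0.1415, 0.1158]
tool_rot: [[-0.977, 0.0, -0.215], [0.215, 0.0, -0.977], [-0.0, -1.0, -0.0]]
contact_force: [-0.6, -0.6, 0.0]
width: 0.003
```

>>> jog_arm:
  deltas:
    - [0, 0, 0, 0]
    - [0, 0, 0, 0]

```text
time_s: 6.4
tool_pos: [0.5765, 0.1415, 0.1157]
tool_rot: [[-0.977, -0.0, -0.215], [0.215, 0.0, -0.977], [0.0, -1.0, 0.0]]
contact_force: [0.2, -0.2, -0.6]
width: 0.006
```

```bash
python3 - <<'E'
from h import *
rep()
w=env.read_camera('wrist');s=env.read_camera('scene')
save('p3',np.hstack([cv2.resize(s['frame'][130:330,220:400],(400,444)),w['frame'][::1,120:520][:444]]))
E
```

```text
t 6.4 tcp [0.5765 0.1415 0.1157] rel axle bx,by mm 12.0 0.1 tip above axle 37.7 yaw x 167.57 tilt [ 0. -1.  0.] F [ 0.2 -0.2 -0.6] w 0.006
```

View pics/p3.png

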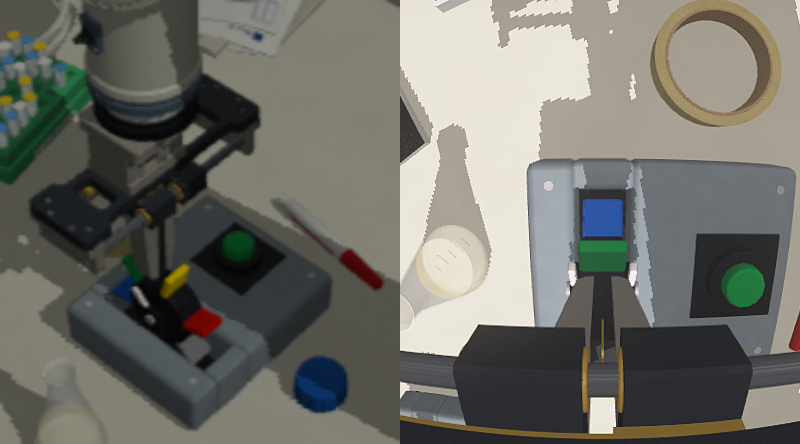

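One click: green is at the pointers, yellow next (scene crop 175,278), red at 75° before the top. Lift straight out, go back, descend.

>>> jog_arm:
  deltas:
    - [0, -0.4, 0, 0]
    - [0, -0.4, 0, 0]
    - [0, -0.2, 0, 0]
    - [0, 0, 0, 0]
    - [0.55, 0, 0, 0]
    - [0.55, 0, 0, 0]
    - [0.53, 0, 0, 0]
    - [0, 0, 0, 0]
    - [0, 0.4, 0, 0]
    - [0, 0.4, 0, 0]
    - [0, 0.2, 0, 0]
    - [0, 0, 0, 0]

```text
time_s: 7.7
tool_pos: [0.5283, 0.1516, 0.1141]
tool_rot: [[-0.977, -0.003, -0.215], [0.215, -0.001, -0.977], [0.002, -1.0, 0.001]]
contact_force: [-0.2, 0.3, 0.9]
width: 0.006
```

```bash
python3 - <<'E'
from h import *
rep()
s=env.read_camera('scene')
save('p4',cv2.resize(s['frame'][130:330,220:400],(400,444)))
E
```

```text
t 7.7 tcp [0.5283 0.1516 0.1141] rel axle bx,by mm -37.3 -0.4 tip above axle 36.1 yaw x 167.56 tilt [ 0.002 -1.     0.001] F [-0.2  0.3  0.9] w 0.006
```

View pics/p4.png

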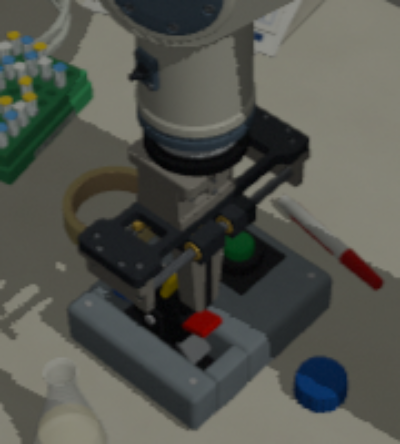

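Yellow is before the top, red at 75° before, finger in the gap. Second click.

>>> jog_arm:
  deltas:
    - [-0.15, -0.02, 0, 0]
    - [-0.15, 0, 0, 0]
    - [-0.15, 0, 0, 0]
    - [-0.1, 0, 0, 0]
    - [-0.1, 0, 0, 0]
    - [-0.1, 0, 0, 0]
    - [-0.1, 0, 0, 0]
    - [-0.1, 0, 0, 0]
    - [-0.1, 0, 0, 0]
    - [-0.1, 0, 0, 0]
    - [-0.1, 0, 0, 0]
    - [-0.1, 0, 0, 0]

```text
time_s: 8.95
tool_pos: [0.5691, 0.1433, 0.1165]
tool_rot: [[-0.977, 0.001, -0.215], [0.215, 0.0, -0.977], [-0.001, -1.0, -0.0]]
contact_force: [0.1, 0.7, 0.4]
width: 0.003
```

>>> jog_arm:
  deltas:
    - [-0.1, 0, 0, 0]
    - [-0.1, 0, 0, 0]
    - [-0.1, 0, 0, 0]
    - [0, 0, 0, 0]
    - [0, 0, 0, 0]

```text
time_s: 9.45
tool_pos: [0.5772, 0.1414, 0.1163]
tool_rot: [[-0.977, -0.0, -0.215], [0.215, 0.0, -0.977], [0.0, -1.0, 0.0]]
contact_force: [0.1, -0.9, 0.6]
width: 0.004
```

```bash
python3 - <<'E'
from h import *
rep()
w=env.read_camera('wrist');s=env.read_camera('scene')
save('p5',np.hstack([cv2.resize(s['frame'][130:330,220:400],(400,444)),w['frame'][::1,120:520][:444]]))
E
```

```text
t 9.45 tcp [0.5772 0.1414 0.1163] rel axle bx,by mm 12.7 0.1 tip above axle 38.3 yaw x 167.57 tilt [ 0. -1.  0.] F [ 0.1 -0.9  0.6] w 0.004
```

View pics/p5.png

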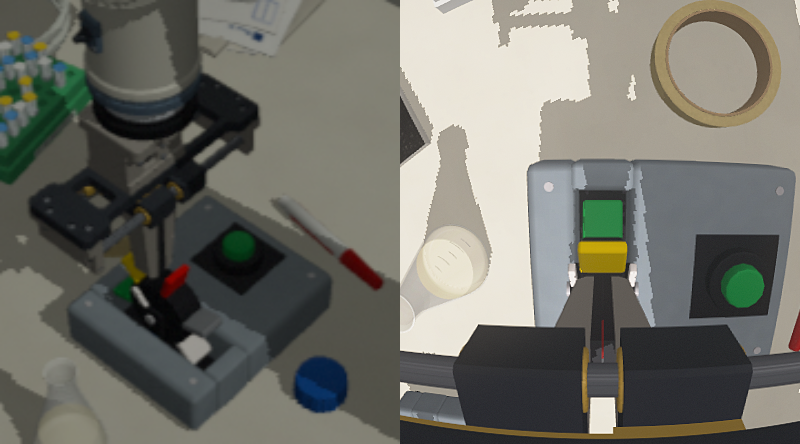

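Yellow is at the pointers and red is 15° before the top (scene crop 176,278). One more click.

>>> jog_arm:
  deltas:
    - [0, -0.4, 0, 0]
    - [0, -0.4, 0, 0]
    - [0, -0.2, 0, 0]
    - [0, 0, 0, 0]
    - [0.55, 0, 0, 0]
    - [0.55, 0, 0, 0]
    - [0.55, 0, 0, 0]
    - [0, 0, 0, 0]
    - [0, 0.4, 0, 0]
    - [0, 0.4, 0, 0]
    - [0, 0.2, 0, 0]
    - [0, 0, 0, 0]

```text
time_s: 10.75
tool_pos: [0.5283, 0.1516, 0.1146]
tool_rot: [[-0.977, -0.003, -0.215], [0.215, -0.001, -0.977], [0.002, -1.0, 0.001]]
contact_force: [-0.2, 0.6, 0.2]
width: 0.002
```

```bash
python3 - <<'E'
from h import *
rep()
E
```

```text
t 10.75 tcp [0.5283 0.1516 0.1146] rel axle bx,by mm -37.3 -0.5 tip above axle 36.6 yaw x 167.56 tilt [ 0.002 -1.     0.001] F [-0.2  0.6  0.2] w 0.002
```

>>> jog_arm:
  deltas:
    - [-0.15, 0, 0, 0]
    - [-0.15, 0, 0, 0]
    - [-0.15, 0, 0, 0]
    - [-0.1, 0, 0, 0]
    - [-0.1, 0, 0, 0]
    - [-0.1, 0, 0, 0]
    - [-0.1, 0, 0, 0]
    - [-0.1, 0, 0, 0]
    - [-0.1, 0, 0, 0]
    - [-0.1, 0, 0, 0]
    - [-0.1, 0, 0, 0]
    - [-0.1, 0, 0, 0]

```text
time_s: 11.95
tool_pos: [0.5691, 0.1433, 0.1165]
tool_rot: [[-0.977, 0.001, -0.215], [0.215, 0.0, -0.977], [-0.001, -1.0, -0.0]]
contact_force: [-0.3, 0.3, 0.7]
width: 0.005
```

>>> jog_arm:
  deltas:
    - [-0.1, 0, 0, 0]
    - [-0.1, 0, 0, 0]
    - [-0.1, 0, 0, 0]
    - [0, 0, 0, 0]
    - [0, 0, 0, 0]

```text
time_s: 12.45
tool_pos: [0.5772, 0.1414, 0.1164]
tool_rot: [[-0.977, -0.0, -0.215], [0.215, -0.0, -0.977], [0.0, -1.0, 0.0]]
contact_force: [-0.2, 0.2, 0.3]
width: 0.004
```

```bash
python3 - <<'E'
from h import *
rep()
w=env.read_camera('wrist');s=env.read_camera('scene')
save('p6',np.hstack([cv2.resize(s['frame'][130:330,220:400],(400,444)),w['frame'][::1,120:520][:444]]))
E
```

```text
t 12.45 tcp [0.5772 0.1414 0.1164] rel axle bx,by mm 12.7 0.1 tip above axle 38.4 yaw x 167.57 tilt [ 0. -1.  0.] F [-0.2  0.2  0.3] w 0.004
```

View pics/p6.png

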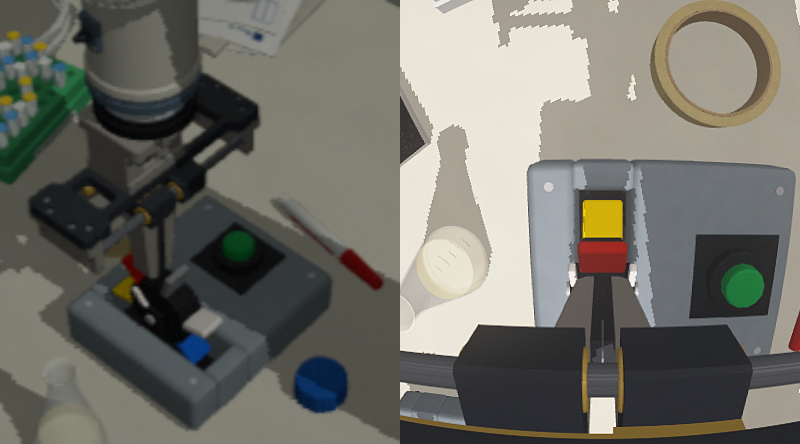

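Red is at the pointers (wrist crop 603,256), with yellow past it. Lift out and go over the key.

>>> jog_arm:
  deltas:
    - [0, -0.4, 0, 0]
    - [0, -0.5, 0, 0]
    - [0, -0.4, 0, 0]
    - [0, 0, 0, 0]
    - [0.2, 0, 0.8, 0]
    - [0.2, 0, 0.8, 0]
    - [0, 0, 0.8, 0]
    - [0, 0, 0.6, 0]
    - [0, 0, 0, 0]
    - [0, 0, 0, 0]

```text
time_s: 13.55
tool_pos: [0.5463, 0.0561, 0.1556]
tool_rot: [[-0.976, 0.0, -0.216], [0.216, 0.0, -0.976], [-0.0, -1.0, -0.0]]
contact_force: [0.2, 0.3, 0.6]
width: 0.003
```

```bash
python3 - <<'E'
from h import *
s=rep(); print((s['tool_pos'][:2]-KEY)@BX,(s['tool_pos'][:2]-KEY)@BY)
w=env.read_camera('wrist');s=env.read_camera('scene')
save('p7',np.hstack([cv2.resize(s['frame'][130:330,220:400],(400,444)),w['frame'][::1,120:520][:444]]))
E
```

```text
t 13.55 tcp [0.5463 0.0561 0.1556] rel axle bx,by mm 1.0 -89.8 tip above axle 77.6 yaw x 167.51 tilt [-0. -1. -0.] F [0.2 0.3 0.6] w 0.003
0.0009569386122759185 0.0001841851118249867
```

View pics/p7.png

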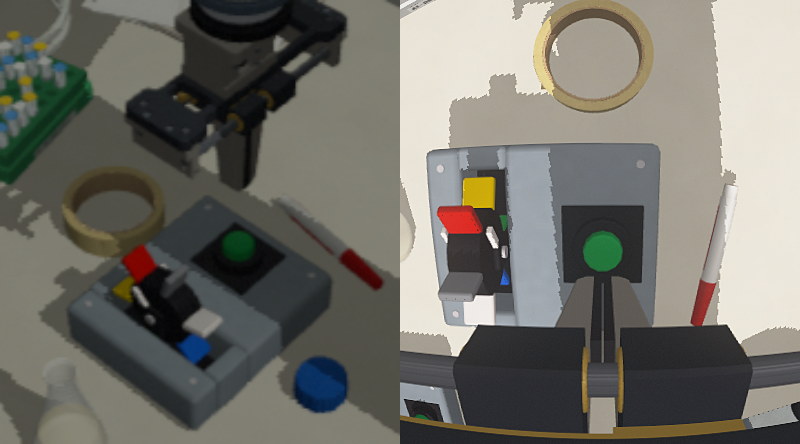

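Red stands at the pointers in both views (scene crop 140,262). The finger is over the key to within 1 mm. Pressing.

>>> jog_arm:
  deltas:
    - [0, 0.6, 0, 0]
    - [0, 0.6, 0, 0]
    - [0, 0.6, 0, 0]
    - [0, 0.4, 0, 0]
    - [0, 0.1, 0, 0]
    - [0, 0, 0, 0]
    - [0, 0, 0, 0]

```text
time_s: 14.35
tool_pos: [0.5466, 0.0563, 0.087]
tool_rot: [[-0.977, 0.001, -0.215], [0.215, 0.0, -0.977], [-0.001, -1.0, -0.0]]
contact_force: [-0.5, -0.6, 0.7]
width: 0.006
```

>>> jog_arm:
  deltas:
    - [0, 0.08, 0, 0]
    - [0, 0.07, 0, 0]
    - [0, 0, 0, 0]

```text
time_s: 14.65
tool_pos: [0.5465, 0.0561, 0.0821]
tool_rot: [[-0.977, 0.001, -0.215], [0.215, 0.0, -0.977], [-0.001, -1.0, -0.0]]
contact_force: [-0.2, 1.0, 1.2]
width: 0.008
```

```bash
python3 - <<'E'
from h import *
rep()
E
```

```text
t 14.65 tcp [0.5465 0.0561 0.0821] rel axle bx,by mm 1.1 -89.8 tip above axle 4.1 yaw x 167.57 tilt [-0.001 -1.    -0.   ] F [-0.2  1.   1.2] w 0.008
```

Touching at tip z ≈ 74 mm. Pressing further in small steps.

>>> jog_arm:
  deltas:
    - [0, 0.08, 0, 0]
    - [0, 0.07, 0, 0]
    - [0, 0, 0, 0]
    - [0, 0, 0, 0]

```text
time_s: 15.05
tool_pos: [0.5465, 0.0561, 0.0776]
tool_rot: [[-0.977, 0.001, -0.215], [0.215, 0.0, -0.977], [-0.001, -1.0, -0.0]]
contact_force: [2.2, 0.1, 3.9]
width: 0.009
```

>>> jog_arm:
  deltas:
    - [0, 0.05, 0, 0]
    - [0, 0.03, 0, 0]
    - [0, 0, 0, 0]
    - [0, 0, 0, 0]

```text
time_s: 15.45
tool_pos: [0.5466, 0.0561, 0.0762]
tool_rot: [[-0.977, 0.001, -0.215], [0.215, 0.0, -0.977], [-0.001, -1.0, -0.0]]
contact_force: [-2.7, -0.5, 17.5]
width: 0.003
```

The force jumped to 17 N at tip z ≈ 68 mm, so the key is at its bottom stop. Lifting clear.

>>> jog_arm:
  deltas:
    - [0, -0.2, 0, 0]
    - [0, -0.5, 0, 0]
    - [0, -0.9, 0, 0]
    - [0, -0.9, 0, 0]
    - [0, -0.9, 0, 0]
    - [0, -0.5, 0, 0]
    - [0.6, 0, 0.6, 0]
    - [0.9, 0, 0.9, 0]
    - [0.9, 0, 0.9, 0]
    - [0.9, 0, 0.9, 0]
    - [0, 0, 0, 0]
    - [0, 0, 0, 0]

```text
time_s: 16.65
tool_pos: [0.4277, -0.0196, 0.192]
tool_rot: [[-0.976, 0.0, -0.216], [0.216, 0.0, -0.976], [-0.0, -1.0, -0.0]]
contact_force: [0.5, -0.5, 0.3]
width: 0.008
```

```bash
python3 - <<'E'
from h import *
rep()
c=env.read_camera('top');s=env.read_camera('scene')
w=pts(s);print('key z scene',np.nanmedian(w[238:243,325:330,2]),'before',np.nanmedian(pts(dict(np.load('/tmp/scene.npz')))[238:243,325:330,2]))
def cc(c,lo,hi,b):
    m=cv2.inRange(cv2.cvtColor(c['frame'],cv2.COLOR_RGB2HSV),lo,hi);u0,u1,v0,v1=b;M=np.zeros_like(m);M[v0:v1,u0:u1]=m[v0:v1,u0:u1]
    W=pts(c)[M>0]; return np.argwhere(M>0)[:,::-1].mean(0).round(1),np.nanmedian(W,0).round(4)
t0=dict(np.load('/tmp/top.npz'))
for nm,lo,hi,b in(('cap',(105,120,50),(125,255,255),(270,300,275,305)),('mark',(0,120,60),(8,255,255),(335,375,255,295)),('roll',(10,60,80),(30,255,255),(295,350,145,195))):
    print(nm,cc(t0,lo,hi,b),cc(c,lo,hi,b))
print('red tab',cc(s,(0,150,60),(8,255,255),(250,330,230,300)),'blue tab at start',cc(dict(np.load('/tmp/scene.npz')),(105,120,50),(125,255,255),(250,330,230,300)))
save('p8',np.hstack([cv2.resize(s['frame'][130:360,200:400],(400,460)),cv2.resize(c['frame'][140:330,195:380],(400,460))]))
E
```

```text
t 16.65 tcp [ 0.4277 -0.0196  0.192 ] rel axle bx,by mm -98.4 -189.4 tip above axle 114.0 yaw x 167.5 tilt [-0. -1. -0.] F [ 0.5 -0.5  0.3] w 0.008
key z scene 0.07316762099522423 before 0.07363316156065636
cap (array([284.1, 288.4]), array([0.4363, 0.1136, 0.0194])) (array([284.1, 288.5]), array([0.4363, 0.1136, 0.0202]))
mark (array([346.1, 276.2]), array([ 0.4606, -0.0193,  0.0133])) (array([nan, nan]), array([nan, nan, nan]))
roll (array([321. , 169.1]), array([0.6942, 0.0317, 0.0231])) (array([320.3, 169. ]), array([0.6939, 0.0347, 0.0231]))
red tab (array([282.1, 247.9]), array([0.5928, 0.1385, 0.1025])) blue tab at start (array([282.3, 248.2]), array([0.5921, 0.1382, 0.1018]))<stdin>:7: RuntimeWarning: Mean of empty slice.
  ret = um.true_divide(
  return np.nanmean(a, axis, out=out, keepdims=keepdims)
```

View pics/p8.png

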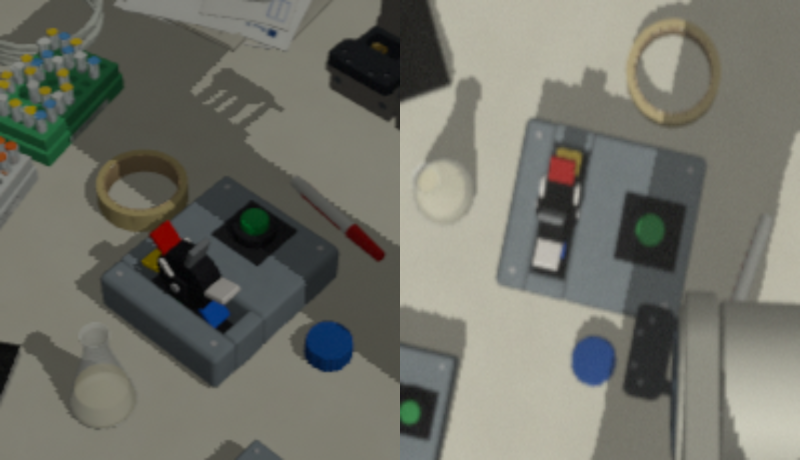

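Red is where the blue tab stood at the start (scene 282,248) and the key is back at its starting height. The cap, roll and flask have not moved. The marker is hidden by the arm in the top view, but looks in place in the scene view.

```bash
python3 - <<'E'
from h import *
a=dict(np.load('/tmp/scene.npz'))['frame']; b=env.read_camera('scene')['frame']
for nm,f in(('0',a),('1',b)):
    m=cv2.inRange(cv2.cvtColor(f,cv2.COLOR_RGB2HSV),(0,120,60),(8,255,255)); m[:, :345]=0;m[:,400:]=0;m[:215]=0;m[265:]=0
    print('marker',np.argwhere(m>0)[:,::-1].mean(0))
rep(); print(env.hand_in())
E
```

```text
marker [382.38554217 248.93975904]
marker [382.00847458 249.86440678]
t 16.8 tcp [ 0.429 -0.019  0.192] rel axle bx,by mm -97.3 -188.5 tip above axle 114.0 yaw x 167.59 tilt [-0. -1. -0.] F [0.2 0.  0.2] w 0.002
the job is handed in; nothing more can be done
None
```

I set the wheel on the large box (measured 180 × 150 mm) to red and pressed the start key, then handed the job in at 16.8 s. The hand-in gives no verdict.

- **Wheel:** it started with blue at the pointers, so I flicked three single clicks with the shut fingertips. I checked it in the pictures after every click. Red ended within 1 mm of where the blue tab rested at the start.
- **Key:** I pressed it until the force jumped to 17 N at about 6 mm of travel, then let go. Its top is back at 73.2 mm, against 73.6 mm before.
- **Bystanders:** the cap has not moved. The roll's measured position shifted 3 mm under changed shadow, but its pixel centre is within 1 px. The marker is within 1 px in the scene view; the arm hid it in the top view, so that check failed. I checked the flask only by eye, and it looked in place.
- **Robot:** it ended clear of everything, with contact force about zero.

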